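# Load the label printer with wide tape

### The job

Load the label printer for wide shelf labels: put the thicker of the two tape cassettes into the open bay the right way round and press it down until it clicks in and lies flush, and only then shut the cover fully. Leave the thin cassette, the bean jars and the scoop where they are.

Things in the scene. Friction and masses are not known exactly. Their poses are not given: they have to be found in the camera images.
- label_printer: White desktop label printer, fixed. Origin on the counter under the centre of its cassette bay; z up, -x is its front with a sloped black keyboard (at most 60 mm high), +x its rear. Housing 240 long (x -150 to +90), 170 wide (y +-85); the flat deck round the bay is 78 mm above the counter. Midway along each long side of the bay (x +-16) a finger scoop, 18 mm deep, reaches out to y +-58.
- bay_floor (a point): Centre of the floor of the bay, an open-topped pocket 104 (x) by 64 (y) and 32 mm deep with a 4 mm 45-degree lead-in round its mouth. 46 mm above the counter, axes as the printer's. A cassette fully home has its origin here, its axes along these, its top level with the deck.
- print_head (a point): Middle of the top of the metal print-head post, 20 (x) by 8 (y) and 24 mm high, that stands on the bay floor near the bay's front, +y corner (36 mm ahead of and 24 mm to the +y side of bay_floor). The cut-away corner of the cassette goes round it, so it goes in one way round only.
- catch_tip (a point): Tip of the rear catch, at rest. A V-shaped leaf spring stands 4.5 mm out of each end wall of the bay, tip 10.5 mm above its floor, 6 mm to the -y side of its middle. A cassette only laid in stops on them about 14 mm proud; pressing on its top with about 6 to 12 N takes it past them, and it clicks down onto the floor.
- wide_cassette: The thicker black tape cassette, 100 (x) by 60 (y) by 32 mm high, 0.09 to 0.18 kg, flat on the counter. Origin: centre of the underside of the 100 x 60 outline, z up. Its -x, +y corner is cut away (30 along x, 14 along y). Grey hubs on top, the larger at +x. Grip the flat long sides (60 mm) near x = 0. Each short end has a 4 mm deep groove, 4 to 17 mm above the underside, for the catches.
- narrow_cassette: The thin cassette: same outline, cut corner and look but only 20 mm high. To be left alone. Origin at the centre of its underside.
- cover (a joint): Angle of the flat white cover about its hinge, rad: 0 is shut flat on the deck; it starts open at 1.75 to 1.95, leaning back (stop at 2.0). The hinge is stiff: the cover stays where it is left and takes about 1 to 2 N at its free edge to move.
- cover_hinge (a point): Middle of the cover's hinge line on the printer, 72 mm behind the bay centre, 81 mm above the counter; axes as the printer's, the hinge line runs along the printer's y.
- cover_edge (a point): Middle of the cover's free edge, on its outer face, 140 mm from the hinge. The cover is a plate 136 wide and 6.5 thick, with a 7 mm tab, 60 wide, beyond this point; shut, its outer face is 5 mm above the hinge line. The point's x points to the hinge, its z out of the outer face (up when shut, to the rear when open).
- red_jar: Closed glass jar of red beans with a steel lid, 86 mm across, 130 high; origin under its centre. To be left alone.
- pale_jar: Closed glass jar of pale green beans, same size; origin under its centre. To be left alone.
- scoop: Steel scoop lying flat, 68 wide, 40 high, blade 90 mm long to its +x, black handle 110 mm long to its -x; origin under the joint of blade and handle. To be left alone.
Mind the look-alikes: they are no part of the job. What is shaped like the wide_cassette but purple or red is not meant.

How it is judged:
By the outcome, as a careful person would: the job done as asked, in the order asked, and still so for the second after the job is handed in, with the robot touching nothing.
It also fails if it takes over 67 s, if anything falls off the work surface, if the arm or the gripper's body presses on something with over 40 N, if the wrist force passes 120 N, or if a joint passes its speed limit or range.

### The arm

A 6-joint arm with a two-finger parallel gripper is mounted at the origin on the work surface. World frame = base frame: x ahead of the robot, y to its left, z up, the work surface at z = 0. Lengths are in mm, angles in rad, forces in N, time in s.
With the tool pointing down it reaches from about 350 to 950 mm from the base axis. Payload 17.4 kg.
Tool frame: the origin (TCP) lies where the fingers leave the gripper's body, on its centre line; the fingertips stand 84 mm ahead of it and the grasp point (between the pads) lies 65 mm ahead of it; z points along the fingers, y is the direction in which the jaws open and shut (so a half turn about z gives the same grasp; the last joint's range is limited). The gripper opens to 93 mm and grips with 3 to 60 N. Pads are 15 mm wide; open, the fingers measure 128 mm over their backs; the gripper's body (75 mm by 188 mm) begins 65 mm behind the grasp point.
Start: joints at [1.184, 0.116, 1.442, -0, 1.584, -0.038], TCP at [230.703, 634.357, 302.746] pointing down, gripper open.
Joint ranges: [-2.83, 2.83], [-0.83, 2.19], [0.07, 2.5], [-1.14, 4.28], [0.01, 3], [-2.97, 2.97]. Speed limits (rad/s): [1.89, 1.89, 2.22, 3.14, 3.14, 3.14].

### API

Orientations are given as a rotation vector (axis times angle).
In Python, from bench import ctrl gives the robot as it stands. The module is installed in compiled form; this text tells all that it offers.
- The arm moves only by the tool jog_arm, never from a script. Its argument "plan" is a list of rows, each a list of 7 numbers: the shift along the tool's x, y, z in m, then the turn, a rotation vector about the tool's x, y, z in degrees, then the opening, from 0 (shut) to 1 (fully open). In form: [[dx, dy, dz, rx, ry, rz, fingers], ...]. A call has 1 to 8 rows; each row shifts and turns the commanded pose from where the row before left it, along the tool's axes as they then stand; what a row does not reach is not made up. A row lasts 1/10 s, in which the tool goes at most 50 mm and 8.59 degrees, less where a joint would pass 70% of its speed; a pose out of reach is approached as far as the arm can. A call is refused whole if a number of a shift passes 0.05 or a number of a turn 8.59, either way. A call with a gripper value outside its range is refused whole. The fingers move at their own pace and stop on an object; the grip force is fixed at half the most. Time passes only in rows, so rows that do not move let the fingers close. It gives the time, the measured TCP pose, the force and the opening at its end, in the units of the state.
- ctrl.read_state(): the state, without advancing time (a new reading comes with each control period).
- ctrl.snapshot(name): name is "scene" or "top" or "wrist"; returns the picture (480x640x3 uint8, red, green, blue); there is no depth.
- ctrl.camera_model(name): a dict with "intrinsics" (3x3 intrinsics, pixels), "rvec" (rotation vector, rad) and "tvec" (3), from world to camera coordinates, as OpenCV has them. Camera axes: x right, y down, z forward; pixel columns grow to the right and rows downward; lengths in mm; the calibration is good to about 2 mm. A picture is of the moment at which its call begins: read the wrist's pose just before it. camera_model takes no time and is no camera call; for the wrist camera it gives the pose at the moment of the call.
- ctrl.hand_in(): hands the job in, once; it reports no verdict.
Trained networks look in the newest picture that a camera, given by its name, has taken for a name from the list of things; names that differ only in an ending like _2 or _b are one class to them, and where a whole thing is asked for, a point or a joint stands for the part that bears it (a point fixed in the world has none). Each returns a list of dicts, best first, with "conf" (0 to 1); they miss things now and then, are a little off and sometimes report something else, mostly with a low value. They report only what shows in the picture. A call takes as long as a camera call. They do not tell look-alikes from the thing itself.
- ctrl.silhouettes(query, camera): "mask" (480x640 bool, what is visible of it) and "rect" ([left, top, right, bottom] in pixels, round what is visible of it).
- ctrl.landmark_of(query, camera): "pixel" ([column, row] in pixels: a listed point, or the origin of a listed thing).
The state is a dict: "time_s": time; "qpos": joint angles; "joint_vel": joint speeds; "joint_torque": joint torques, N m; "position": TCP position; "tcp_rot": TCP orientation; "contact_force": force on the tool from outside, world axes, zero at the start; "wrist_torque": the same for the moment, N m; "opening": finger opening in mm.
Only numpy, scipy, OpenCV 4.12 (cv2) and the standard library are available. Lean on these libraries where they do the work, as an engineer would, in place of code of your own. Each camera call takes 0.05 s, during which the arm holds its last target.

## Working session

There is one attempt and no reset: what is moved stays moved. The work goes in short steps, Python scripts to look and compute and a tool call to move; the robot and the scene stay as the last step left them, time stands still between calls to the robot, and variables do not carry over. Pictures are saved under pics/ and viewed, and the job is handed in when it is done.

Besides the shell and the picture viewer there is one more tool, called after "Call:" as name(argument=value, ...), one argument or row to a line, values as JSON. jog_arm: Moves the arm, as the interface text tells. Its arguments: {"type":"object","properties":{"plan":{"type":"array","items":{"type":"array","items":{"type":"number"}}}},"required":["plan"]}

```bash
mkdir -p pics; ls; cat > h.py <<'E'
import numpy as np, cv2
from bench import ctrl
def cam(n):
    m=ctrl.camera_model(n);K=np.array(m["intrinsics"],float);R=cv2.Rodrigues(np.array(m["rvec"],float))[0];t=np.array(m["tvec"],float).ravel()
    return K,R,t
def ray(n,px,z,c=None):
    K,R,t=c or cam(n)
    d=R.T@np.linalg.solve(K,np.array([px[0],px[1],1.]));o=-R.T@t
    return o+d*(z-o[2])/d[2]
def proj(n,P,c=None):
    K,R,t=c or cam(n)
    p=(K@(R@np.atleast_2d(P).T+t[:,None])).T
    return p[:,:2]/p[:,2:]
def save(n,f):
    im=ctrl.snapshot(n);cv2.imwrite("pics/"+f,im[:,:,::-1]);return im
def st():
    s=ctrl.read_state();print({k:np.round(s[k],3).tolist() for k in ("time_s","position","tcp_rot","contact_force","opening","qpos")});return s
E
python3 - <<'E'
from h import *
st()
for n in ("scene","top","wrist"):
    save(n,n+"0.png")
    K,R,t=cam(n);print(n,np.round(-R.T@t),np.round(R[2],2),K[0,0])
E
```

```text
pics
{'time_s': 0.0, 'position': [230.652, 634.254, 301.995], 'tcp_rot': [-0.545, -3.094, 0.002], 'contact_force': [0.401, -0.513, 0.234], 'opening': 92.971, 'qpos': [1.184, 0.116, 1.442, -0.0, 1.584, -0.038]}
scene [1512.  603.  867.] [-0.69 -0.47 -0.55] 619.2140991182432
top [ 268.  -71. 1170.] [ 0.2   0.02 -0.98] 470.7743936359244
wrist [157. 662. 384.] [ 0.27 -0.1  -0.96] 357.11577481371376
```

View pics/scene0.png

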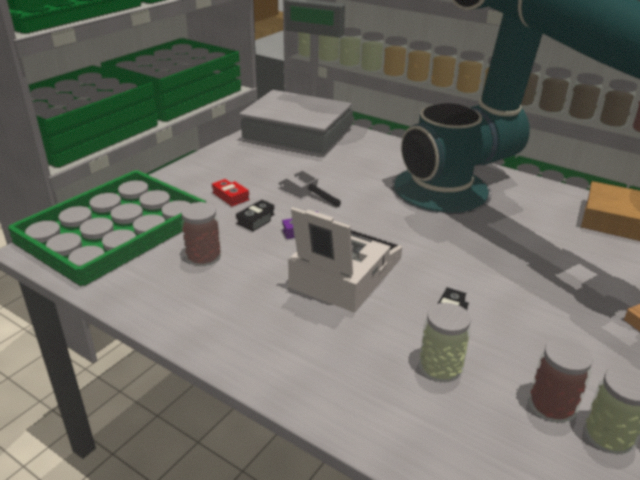

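View pics/top0.png

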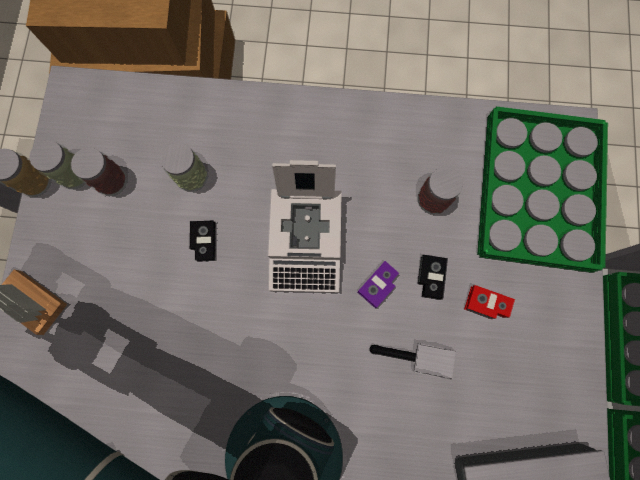

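View pics/wrist0.png

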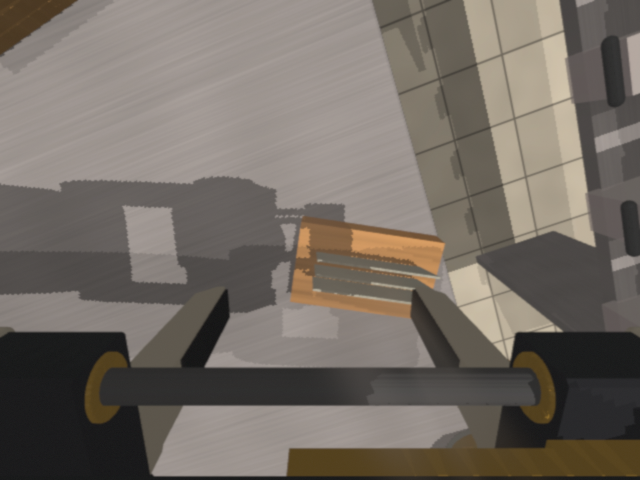

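```bash
python3 - <<'E'
from h import *
import json
im=cv2.imread("pics/top0.png"); sc=cv2.imread("pics/scene0.png")
a=cv2.resize(im[205:275,170:240],None,fx=5,fy=5,interpolation=2); b=cv2.resize(im[240:310,398:468],None,fx=5,fy=5,interpolation=2)
c=cv2.resize(sc[270:320,420:490],None,fx=5,fy=5,interpolation=2); d=cv2.resize(sc[190:240,222:292],None,fx=5,fy=5,interpolation=2)
cv2.imwrite("pics/crop0.png",np.vstack([np.hstack([a,b]),np.hstack([c,d])]))
for q in ("wide_cassette","narrow_cassette","bay_floor","print_head","cover_hinge","cover_edge","label_printer"):
  for n in ("top","scene"):
    for r in ctrl.landmark_of(q,n)[:5]: print(q,n,np.round(r["pixel"],1),round(r["conf"],2))
for n in ("top",):
  for q in ("wide_cassette","narrow_cassette","label_printer"):
    for i,r in enumerate(ctrl.silhouettes(q,n)[:5]):
      print(q,np.round(r["rect"]),round(r["conf"],2),r["mask"].sum()); np.save(f"m_{q}_{i}.npy",r["mask"])
E
```

```text
wide_cassette top [485.5 302.9] 0.87
wide_cassette top [381.6 283.2] 0.82
wide_cassette top [432.3 278.3] 0.68
wide_cassette scene [231.8 197. ] 0.85
wide_cassette scene [255.8 218.9] 0.81
wide_cassette scene [299.4 228.4] 0.78
narrow_cassette top [204.1 243.5] 0.88
narrow_cassette scene [451.3 308.6] 0.95
bay_floor top [306.8 230.2] 0.71
bay_floor top [433.3 198.9] 0.59
bay_floor scene [341.  260.4] 0.71
print_head top [294.7 243.1] 0.72
print_head scene [355.7 250.2] 0.83
print_head scene [340.7 273. ] 0.58
cover_hinge top [309.5 195.5] 0.97
cover_hinge top [307.1 232.4] 0.44
cover_hinge scene [324.4 262.9] 0.82
cover_edge top [303.9 165. ] 0.59
cover_edge scene [318.4 218.3] 0.93
cover_edge scene [320.7 267.6] 0.69
label_printer top [307.  232.6] 0.76
label_printer top [310.  193.1] 0.46
label_printer scene [346.1 275.9] 0.94
wide_cassette [464. 284. 513. 320.] 0.97 1091
wide_cassette [418. 256. 450. 302.] 0.74 1067
wide_cassette [361. 260. 399. 311.] 0.7 1016
wide_cassette [371. 342. 453. 382.] 0.41 1555
narrow_cassette [190. 224. 215. 260.] 0.96 929
label_printer [271. 160. 342. 296.] 0.67 8997
```

View pics/crop0.png

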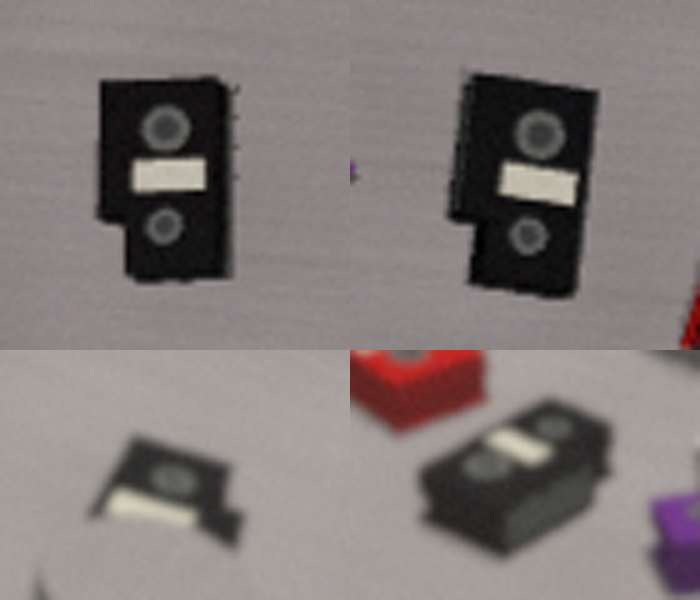

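```bash
python3 - <<'E'
from h import *
c=cam("top")
# wide cassette top face corners from crop (crop px/5 + offset) 
g=lambda x,y:(398+(x-350)/5-0.4,240+y/5-0.4)
co={"FL+x+y":(472,72),"+x-y":(598,92),"-x-y":(577,297),"cutA -x":(470,287)}
P={k:ray("top",g(*v),32,c) for k,v in co.items()}
for k,v in P.items(): print(k,np.round(v,1))
print(np.linalg.norm(P["FL+x+y"]-P["+x-y"]),np.linalg.norm(P["+x-y"]-P["-x-y"]))
d=P["+x-y"]-P["-x-y"];yaw=np.arctan2(d[1],d[0]);print("yaw",yaw)
print("ctr",(P["FL+x+y"]+P["-x-y"])/2)
print("bay",ray("top",(306.8,230.2),46,c),"hinge",ray("top",(309.5,195.5),81,c),"head",ray("top",(294.7,243.1),70,c))
s=ctrl.read_state();R=cv2.Rodrigues(s["tcp_rot"])[0];print(R.round(3))
K,Rc,t=cam("wrist");cc=-Rc.T@t;print("cam in tool",R.T@(cc-s["position"]),"axes",(R.T@Rc.T).round(3))
red=ctrl.landmark_of("red_jar","top")
for q in("red_jar","pale_jar"):
  for r in ctrl.landmark_of(q,"top")[:4]:print(q,r["pixel"],r["conf"],ray("top",r["pixel"],0,c).round())
print("purple",ray("top",(379,284),32,c),"red",ray("top",(491,302),32,c))
E
```

```text
FL+x+y [ 502.3 -291.9   32. ]
+x-y [ 497.8 -353.8   32. ]
-x-y [ 396.5 -347.2   32. ]
cutA -x [ 396.8 -295.7   32. ]
62.09293670101683 101.45847267110183
yaw -0.06521636194433157
ctr [ 449.42285654 -319.51638375   32.        ]
bay [534.08390791  -4.96436548  46.        ] hinge [612.20729174  -5.30900374  81.        ] head [494.32663454  19.43429165  70.        ]
[[-0.94   0.342  0.   ]
 [ 0.342  0.94   0.   ]
 [-0.     0.    -1.   ]]
cam in tool [ 78.94081839   0.91388036 -81.73597192] axes [[-0.    -0.957 -0.289]
 [ 1.    -0.    -0.001]
 [ 0.001 -0.289  0.957]]
red_jar [433.6, 199.8] 0.96 [ 654. -321.    0.]
red_jar [310.3, 198.0] 0.57 [631.  -3.   0.]
red_jar [305.1, 209.3] 0.41 [600.   7.   0.]
pale_jar [192.5, 176.5] 0.75 [663. 310.   0.]
purple [ 419.14902843 -191.4213666    32.        ] red [ 399.50274607 -462.21069394   32.        ]
```

```bash
cat >> h.py <<'E'
def axes(yaw): # tool pointing down, y axis at azimuth yaw
    y=np.array([np.cos(yaw),np.sin(yaw),0]);z=np.array([0,0,-1.]);return np.column_stack([np.cross(y,z),y,z])
def plan(target,yaw,step=0.048,R0=None,p0=None,Rt=None):
    s=ctrl.read_state();R=cv2.Rodrigues(s["tcp_rot"])[0] if R0 is None else R0;p=np.array(s["position"]) if p0 is None else p0
    Rt=axes(yaw) if Rt is None else Rt
    w=cv2.Rodrigues(R.T@Rt)[0].ravel()*180/np.pi
    d=Rt.T@(np.array(target)-p)/1000
    print("turn deg",w.round(2),"shift in final tool axes",d.round(4),"n",int(np.ceil(np.linalg.norm(d)/step)))
E
python3 - <<'E'
from h import *
plan((449,-319,250),np.radians(90)-0.065)
E
```

```text
turn deg [ -0.    -0.   -16.26] shift in final tool axes [-0.2798 -0.9372  0.0528] n 21
```

Call:
jog_arm(
  plan=[
    [0, 0, 0, 0, 0, -8.1, 1],
    [0, 0, 0, 0, 0, -8.1, 1],
    [-0.013, -0.044, 0.002, 0, 0, 0, 1],
    [-0.013, -0.044, 0.002, 0, 0, 0, 1],
    [-0.013, -0.044, 0.002, 0, 0, 0, 1],
    [-0.013, -0.044, 0.002, 0, 0, 0, 1],
    [-0.013, -0.044, 0.002, 0, 0, 0, 1],
    [-0.013, -0.044, 0.002, 0, 0, 0, 1],
  ],
)

```text
time_s: 1.95
position: [291.0, 364.1, 290.7]
tcp_rot: [0.103, 3.14, 0.0]
contact_force: [0.0, -0.5, -0.3]
opening: 93.0
```

Call:
jog_arm(
  plan=[
    [-0.013, -0.044, 0.002, 0, 0, 0, 1],
    [-0.013, -0.044, 0.002, 0, 0, 0, 1],
    [-0.013, -0.044, 0.002, 0, 0, 0, 1],
    [-0.013, -0.044, 0.002, 0, 0, 0, 1],
    [-0.013, -0.044, 0.002, 0, 0, 0, 1],
    [-0.013, -0.044, 0.002, 0, 0, 0, 1],
    [-0.013, -0.044, 0.002, 0, 0, 0, 1],
    [-0.013, -0.044, 0.002, 0, 0, 0, 1],
  ],
)

```text
time_s: 2.75
position: [371.4, 5.8, 275.1]
tcp_rot: [0.104, 3.138, -0.0]
contact_force: [0.6, 0.6, -0.0]
opening: 92.8
```

```bash
python3 - <<'E'
from h import *
st();plan((449,-319,250),np.radians(90)-0.065)
E
```

```text
{'time_s': 2.75, 'position': [371.418, 5.802, 275.111], 'tcp_rot': [0.104, 3.138, -0.0], 'contact_force': [0.582, 0.601, -0.045], 'opening': 92.832, 'qpos': [-0.053, -0.587, 2.071, 0.0, 1.657, -1.558]}
turn deg [ 0.    0.09 -0.06] shift in final tool axes [-0.0985 -0.3191  0.0251] n 7
```

```bash
python3 - <<'E'
from h import *
save("wrist","w1.png")
E
```

Call:
jog_arm(
  plan=[
    [-0.0141, -0.0456, 0.0036, 0, 0, 0, 1],
    [-0.0141, -0.0456, 0.0036, 0, 0, 0, 1],
    [-0.0141, -0.0456, 0.0036, 0, 0, 0, 1],
    [-0.0141, -0.0456, 0.0036, 0, 0, 0, 1],
    [-0.0141, -0.0456, 0.0036, 0, 0, 0, 1],
    [-0.0141, -0.0456, 0.0036, 0, 0, 0, 1],
    [-0.0141, -0.0456, 0.0036, 0, 0, 0, 1],
    [0, 0, 0, 0, 0, 0, 1],
  ],
)

```text
time_s: 3.6
position: [449.3, -321.3, 247.9]
tcp_rot: [-0.109, -3.138, -0.001]
contact_force: [0.4, 0.5, 0.6]
opening: 92.7
```

```bash
python3 - <<'E'
from h import *
st();save("wrist","w2.png")
m=ctrl.camera_model("wrist"); import pickle; pickle.dump(m,open("w2.pkl","wb"))
for q in("wide_cassette","narrow_cassette"):
  for r in ctrl.landmark_of(q,"wrist")[:4]:print(q,r["pixel"],r["conf"],ray("wrist",r["pixel"],0).round(1))
E
```

```text
{'time_s': 3.6, 'position': [449.276, -321.263, 247.863], 'tcp_rot': [-0.109, -3.138, -0.001], 'contact_force': [0.362, 0.504, 0.577], 'opening': 92.71, 'qpos': [-0.667, -0.132, 1.777, -0.001, 1.499, -2.168]}
wide_cassette [455.6, 185.4] 0.9 [ 420.4 -190.3    0. ]
wide_cassette [318.1, 228.3] 0.74 [ 452.4 -319.3    0. ]
wide_cassette [162.0, 178.3] 0.73 [ 395.7 -458.6    0. ]
wide_cassette [335.1, 401.6] 0.73 [ 651.7 -314.2    0. ]
```

View pics/w1.png

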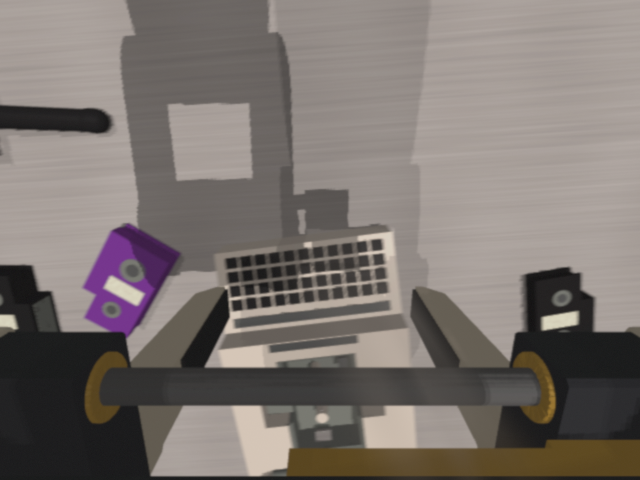

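View pics/w2.png

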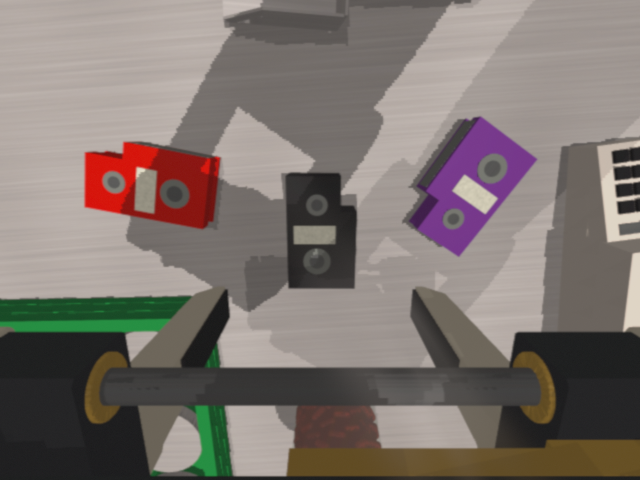

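```bash
python3 - <<'E'
from h import *
im=cv2.imread("pics/w2.png")
cv2.imwrite("pics/crop2.png",cv2.resize(im[160:300,270:380],None,fx=4,fy=4,interpolation=2))
E
```

```text
(no output)
```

View pics/crop2.png

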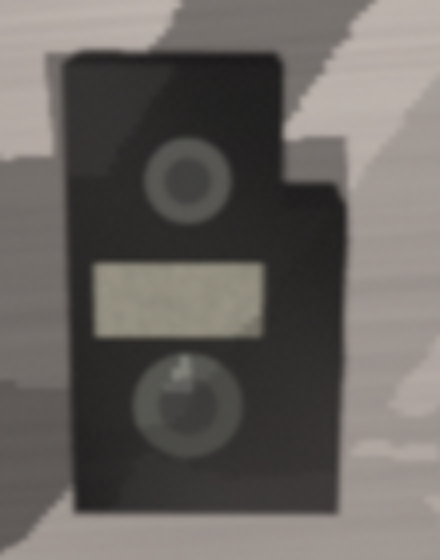

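```bash
cat > fit.py <<'E'
from h import *
import pickle
from scipy.optimize import least_squares
def fit(c,obs,z,x0):
    # obs: list (local pt (x,y), pixel, mask(u,v))
    def f(p):
        ca,sa=np.cos(p[2]),np.sin(p[2]);r=[]
        for (lx,ly),px,m in obs:
            q=proj("",[[p[0]+ca*lx-sa*ly,p[1]+sa*lx+ca*ly,z]],c)[0]
            r+=[(q[i]-px[i])*m[i] for i in (0,1)]
        return r
    s=least_squares(f,x0);return s.x,np.array(s.fun).reshape(-1,2)
E
python3 - <<'E'
from fit import *
m=pickle.load(open("w2.pkl","rb"));c=(np.array(m["intrinsics"]),cv2.Rodrigues(np.array(m["rvec"]))[0],np.array(m["tvec"]).ravel())
g=lambda u,v:(270+(u+.5)/4-.5,160+(v+.5)/4-.5)
obs=[((50,-30),g(75,513),(1,1)),((50,30),g(338,513),(1,1)),((-46,-30),g(67,70),(1,0)),((-18,30),g(346,205),(1,0)),((-45,16),g(282,75),(1,0)),((-20,25),g(330,185),(0,1)),((-50,0),g(170,57),(0,1))]
x,r=fit(c,obs,32,[449,-319,-.06]);print(x,r.round(2))
E
```

```text
[ 4.48085270e+02 -3.17351370e+02 -6.38174899e-02] [[-0.02 -1.6 ]
 [ 0.72 -1.93]
 [-1.57  0.  ]
 [ 0.55  0.  ]
 [ 0.4   0.  ]
 [-0.    3.53]
 [ 0.   -0.32]]
```

```bash
python3 - <<'E'
from fit import *
m=pickle.load(open("w2.pkl","rb"));c=(np.array(m["intrinsics"]),cv2.Rodrigues(np.array(m["rvec"]))[0],np.array(m["tvec"]).ravel())
g=lambda u,v:(270+(u+.5)/4-.5,160+(v+.5)/4-.5)
obs=[((50,-30),g(75,513),(1,1)),((50,30),g(338,513),(1,1)),((-46,-30),g(67,70),(1,0)),((-18,30),g(346,205),(1,0)),((-45,16),g(282,75),(1,0))]
x,r=fit(c,obs,32,[449,-319,-.06]);print(x,r.round(2))
ca,sa=np.cos(x[2]),np.sin(x[2])
for z in(0,32):
  q=proj("",[[x[0]+ca*a-sa*b,x[1]+sa*a+ca*b,z] for a,b in((-50,0),(-20,25),(-50,-30),(-50,16))],c);print(z,((q-[270,160])*4).round())
plan((x[0],x[1],100),np.pi/2+x[2]);plan((x[0],x[1],100),np.pi/2+x[2])
E
```

```text
[ 4.49845874e+02 -3.17498064e+02 -7.08870774e-02] [[-0.4  -0.01]
 [ 0.24  0.1 ]
 [-1.15  0.  ]
 [ 0.6   0.  ]
 [ 0.71  0.  ]]
0 [[205.  49.]
 [312. 180.]
 [ 73.  49.]
 [276.  49.]]
32 [[206.  63.]
 [324. 207.]
 [ 60.  63.]
 [284.  63.]]
turn deg [ 0.03 -0.03  0.26] shift in final tool axes [-0.0009 -0.0004  0.1494] n 4
turn deg [ 0.03 -0.03  0.26] shift in final tool axes [-0.0009 -0.0004  0.1494] n 4
```

Call:
jog_arm(
  plan=[
    [-0.001, 0, 0.035, 0, 0, 0.2, 1],
    [0, 0, 0.035, 0, 0, 0, 1],
    [0, 0, 0.035, 0, 0, 0, 1],
    [0, 0, 0.03, 0, 0, 0, 1],
    [0, 0, 0.0145, 0, 0, 0, 1],
    [0, 0, 0, 0, 0, 0, 1],
    [0, 0, 0, 0, 0, 0, 0.5],
    [0, 0, 0, 0, 0, 0, 0.5],
  ],
)

```text
time_s: 4.55
position: [450.7, -317.6, 102.0]
tcp_rot: [0.109, 3.138, -0.002]
contact_force: [0.6, 0.3, 0.3]
opening: 81.5
```

```bash
python3 - <<'E'
from h import *
st();save("wrist","w3.png")
E
```

```text
{'time_s': 4.55, 'position': [450.722, -317.639, 102.017], 'tcp_rot': [0.109, 3.138, -0.002], 'contact_force': [0.629, 0.254, 0.262], 'opening': 81.452, 'qpos': [-0.66, -0.023, 1.922, 0.0, 1.24, -2.162]}
```

View pics/w3.png

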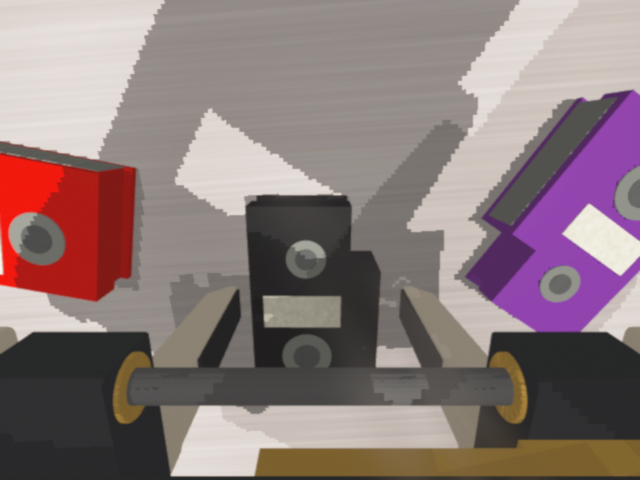

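Call:
jog_arm(
  plan=[
    [0, 0, 0.001, 0, 0, 0, 0],
    [0, 0, 0, 0, 0, 0, 0],
    [0, 0, 0, 0, 0, 0, 0],
    [0, 0, 0, 0, 0, 0, 0],
    [0, 0, 0, 0, 0, 0, 0],
    [0, 0, 0, 0, 0, 0, 0],
    [0, 0, 0, 0, 0, 0, 0],
  ],
)

```text
time_s: 5.3
position: [450.2, -317.6, 99.6]
tcp_rot: [0.109, 3.139, -0.001]
contact_force: [-0.4, -0.7, 5.0]
opening: 59.7
```

```bash
python3 - <<'E'
from h import *
st()
E
```

```text
{'time_s': 5.3, 'position': [450.216, -317.62, 99.571], 'tcp_rot': [0.109, 3.139, -0.001], 'contact_force': [-0.413, -0.722, 4.983], 'opening': 59.671, 'qpos': [-0.661, -0.021, 1.924, -0.0, 1.238, -2.162]}
```

Call:
jog_arm(
  plan=[
    [0, 0, -0.02, 0, 0, 0, 0],
    [0, 0, -0.04, 0, 0, 0, 0],
    [0, 0, -0.05, 0, 0, 0, 0],
    [-0.005, 0.02, -0.045, 0, 0, 0, 0],
    [-0.015, 0.035, -0.03, 0, 0, -4, 0],
    [-0.017, 0.042, -0.018, 0, 0, -4, 0],
    [-0.017, 0.042, -0.017, 0, 0, 0, 0],
    [-0.015, 0.04, -0.015, 0, 0, 0, 0],
  ],
)

```text
time_s: 6.1
position: [517.2, -136.1, 334.8]
tcp_rot: [-0.11, 3.14, 0.0]
contact_force: [0.2, -1.1, -1.0]
opening: 59.8
```

```bash
python3 - <<'E'
from h import *
st();plan((525,-110,330),np.radians(95))
E
```

```text
{'time_s': 6.1, 'position': [517.21, -136.06, 334.761], 'tcp_rot': [-0.11, 3.14, 0.0], 'contact_force': [0.222, -1.092, -1.002], 'opening': 59.753, 'qpos': [-0.305, -0.198, 1.695, 0.0, 1.645, -1.946]}
turn deg [ 0.01  0.01 -0.98] shift in final tool axes [-0.01    0.0253  0.0048] n 1
```

Call:
jog_arm(
  plan=[
    [-0.01, 0.005, 0.005, 0, 0, -1, 0],
    [0, 0, 0, 0, 0, 0, 0],
    [0, 0, 0, 0, 0, 0, 0],
  ],
)

```text
time_s: 6.4
position: [526.4, -132.7, 327.9]
tcp_rot: [0.137, -3.137, -0.001]
contact_force: [0.6, -0.2, -1.8]
opening: 59.8
```

```bash
python3 - <<'E'
from h import *
import pickle
st();pickle.dump(ctrl.camera_model("wrist"),open("w4.pkl","wb"));save("wrist","w4.png")
for q,z in(("bay_floor",46),("print_head",70),("cover_hinge",81),("label_printer",0)):
  for r in ctrl.landmark_of(q,"wrist")[:3]:print(q,np.round(r["pixel"],1),r["conf"],ray("wrist",r["pixel"],z).round(1))
E
```

```text
{'time_s': 6.4, 'position': [526.381, -132.709, 327.941], 'tcp_rot': [0.137, -3.137, -0.001], 'contact_force': [0.57, -0.155, -1.772], 'opening': 59.785, 'qpos': [-0.294, -0.178, 1.688, -0.0, 1.633, -1.952]}
bay_floor [444.8 237.8] 0.85 [5.369e+02 3.000e-01 4.600e+01]
bay_floor [429.9 229.1] 0.31 [528.9 -17.1  46. ]
print_head [480.1 211.1] 0.96 [501.9  20.1  70. ]
cover_hinge [445.5 313. ] 0.88 [607.3   2.5  81. ]
cover_hinge [163.3 298.4] 0.69 [ 615.6 -284.1   81. ]
label_printer [428.2 229.4] 0.98 [540.2  -3.2   0. ]
```

View pics/w4.png

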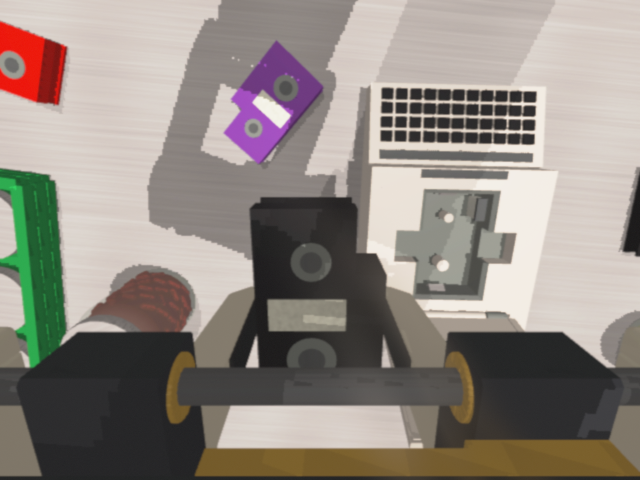

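```bash
python3 - <<'E'
from h import *
im=cv2.imread("pics/w4.png")
cv2.imwrite("pics/crop4.png",cv2.resize(im[160:320,360:560],None,fx=4,fy=3.75,interpolation=2))
E
```

```text
(no output)
```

View pics/crop4.png

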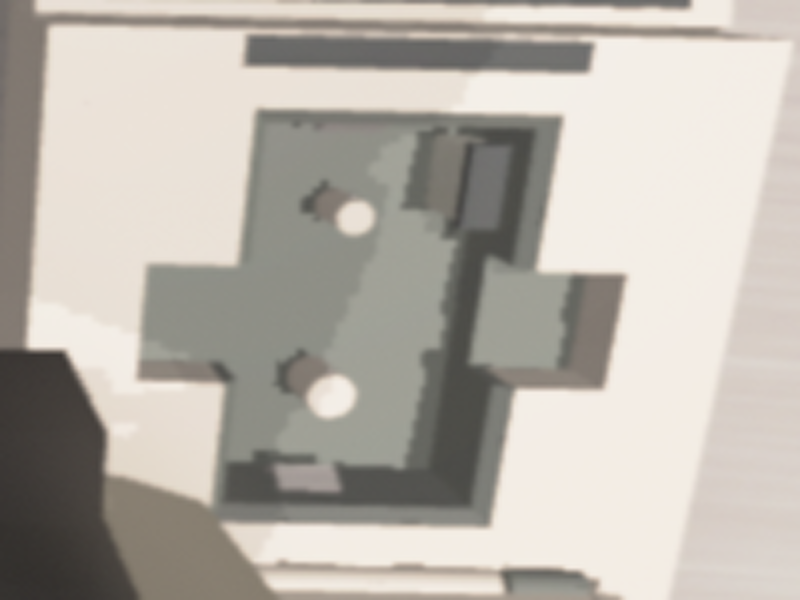

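```bash
cat > pfit.py <<'E'
from fit import *
def lc(f):
    m=pickle.load(open(f,"rb"));return (np.array(m["intrinsics"]),cv2.Rodrigues(np.array(m["rvec"]))[0],np.array(m["tvec"]).ravel())
E
python3 - <<'E'
from pfit import *
c=lc("w4.pkl")
g=lambda u,v:(360+(u+.5)/4-.5,160+(v+.5)/3.75-.5)
for hx,hy in((56,36),(52,32)):
  mo=[((-hx,-hy),g(258,110),(1,1)),((-hx,hy),g(562,117),(1,1)),((hx,hy),g(490,524),(1,1)),((hx,-hy),g(218,520),(1,1))]
  sc=[((-16,-58),g(147,265),(1,1)),((16,-58),g(138,379),(1,1)),((-16,58),g(626,275),(1,1)),((16,58),g(605,388),(1,1))]
  x,r=fit(c,mo+sc,78,[535,0,.07]);print(x,r.round(1).tolist())
x,r=fit(c,sc,78,[535,0,.07]);print("scoops",x,r.round(1).tolist())
hd=[((-46,20),g(475,145),(1,1)),((-46,28),g(512,145),(1,1)),((-26,20),g(460,230),(1,1)),((-26,28),g(495,230),(1,1))]
x,r=fit(c,hd,70,[535,0,.07]);print("head",x,r.round(1).tolist())
print("deck y",ray("",g(42,100),78,c),ray("",g(35,250),78,c),ray("",g(783,100),78,c),ray("",g(673,580),78,c))
E
```

```text
[ 5.37236510e+02 -4.73527299e-01  6.80170460e-02] [[-0.7, -0.5], [0.9, -0.9], [0.8, 1.0], [-1.9, 0.8], [-0.1, -0.4], [-0.5, 0.8], [1.0, -0.8], [0.5, 0.6]]
[ 5.36825648e+02 -5.23205156e-01  6.67632860e-02] [[3.3, 3.4], [-4.0, 2.9], [-2.6, -3.0], [2.3, -3.1], [-0.1, -0.9], [-0.5, 0.4], [1.0, -1.1], [0.5, 0.2]]
scoops [ 5.37242157e+02 -6.60146882e-01  6.50003582e-02] [[-0.3, -0.6], [-0.7, 0.6], [0.8, -0.6], [0.2, 0.7]]
head [ 5.36957964e+02 -1.68746948e+00  3.86825292e-02] [[0.3, 0.9], [-0.6, 1.3], [0.4, -1.3], [-0.1, -0.9]]
deck y [486.1496431  -89.60612261  78.        ] [523.98508986 -86.44599796  78.        ] [471.29639715  80.82543695  78.        ] [602.05572062  88.678572    78.        ]
```

```bash
python3 - <<'E'
from pfit import *
c=lc("w4.pkl")
s=ctrl.read_state();R=cv2.Rodrigues(s["tcp_rot"])[0];p=np.array(s["position"])
im=cv2.imread("pics/w4.png")
out=[(-50,-30),(50,-30),(50,30),(-20,30),(-20,16),(-50,16)]
for zz,col in((-32+99.6,(0,255,0)),(99.6,(0,255,255))):
  # cassette frame: x = -tool x, y=tool y ; grip offset (-0.4,0)
  P=np.array([p+R@np.array([-(a-0.4),b,zz]) for a,b in out])
  q=proj("",P,c);print(q.round(1).tolist())
  cv2.polylines(im,[np.round(q*16).astype(np.int32)],True,col,1,cv2.LINE_AA,4)
x=[537.2,-.5,.067];ca,sa=np.cos(x[2]),np.sin(x[2])
def W(a,b,z):return [x[0]+ca*a-sa*b,x[1]+sa*a+ca*b,z]
cr=im[180:380,230:410];cv2.imwrite("pics/crop5.png",cv2.resize(cr,None,fx=3,fy=3,interpolation=2))
t=cv2.imread("pics/top0.png");ct=cam("top")
t=cv2.resize(t[150:310,250:360],None,fx=5,fy=5,interpolation=2)[:600]
for o,z in(([(-56,-36),(-56,36),(56,36),(56,-36)],78),([(90,-85),(90,85),(-60,85),(-60,-85)],78),([(-46,20),(-46,28),(-26,28),(-26,20)],70)):
  q=(proj("",[W(a,b,z) for a,b in o],ct)-[250,150]+.5)*5-.5
  cv2.polylines(t,[np.round(q*16).astype(np.int32)],True,(0,0,255),1,cv2.LINE_AA,4)
cv2.imwrite("pics/crop6.png",t)
E
```

```text
[[247.9, 208.0], [259.2, 405.0], [378.9, 405.2], [386.5, 274.7], [355.1, 274.6], [357.1, 208.1]]
[[260.1, 196.2], [268.1, 366.0], [370.3, 366.2], [375.8, 252.7], [349.4, 252.6], [350.8, 196.3]]
```

View pics/crop5.png

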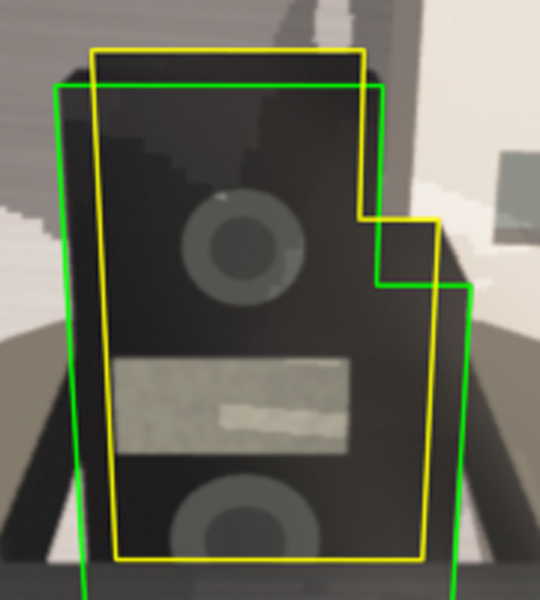

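View pics/crop6.png

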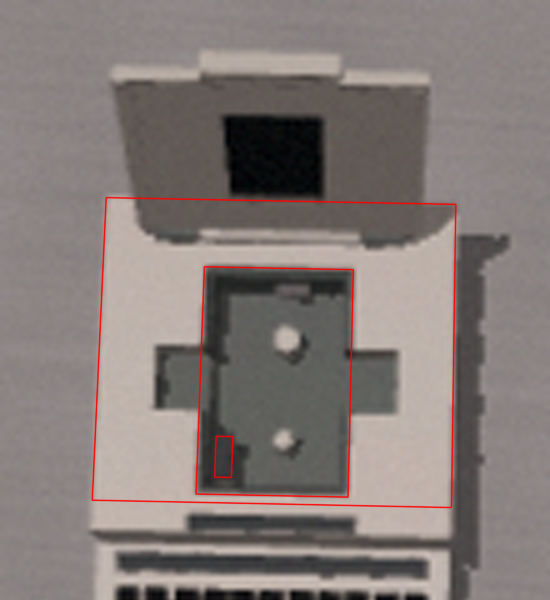

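```bash
python3 - <<'E'
from h import *
plan((537.6,-.5,215),np.pi/2+.067)
E
```

```text
turn deg [ 0.   -0.02  1.09] shift in final tool axes [-0.0202  0.1315  0.1138] n 4
```

Call:
jog_arm(
  plan=[
    [0, 0.02, 0.015, 0, 0, 1.1, 0],
    [-0.004, 0.025, 0.02, 0, 0, 0, 0],
    [-0.004, 0.025, 0.02, 0, 0, 0, 0],
    [-0.004, 0.025, 0.02, 0, 0, 0, 0],
    [-0.004, 0.02, 0.02, 0, 0, 0, 0],
    [-0.0042, 0.0165, 0.0188, 0, 0, 0, 0],
    [0, 0, 0, 0, 0, 0, 0],
    [0, 0, 0, 0, 0, 0, 0],
  ],
)

```text
time_s: 7.45
position: [537.4, -0.1, 215.5]
tcp_rot: [0.108, -3.139, 0.0]
contact_force: [0.4, 0.6, -0.3]
opening: 60.0
```

```bash
python3 - <<'E'
from h import *
import pickle
st();pickle.dump(ctrl.camera_model("wrist"),open("w5.pkl","wb"));save("wrist","w5.png")
plan((537.6,-.5,168),np.pi/2+.067)
E
```

```text
{'time_s': 7.45, 'position': [537.385, -0.092, 215.534], 'tcp_rot': [0.108, -3.139, 0.0], 'contact_force': [0.429, 0.58, -0.293], 'opening': 59.985, 'qpos': [-0.048, -0.149, 1.846, -0.0, 1.446, -1.687]}
turn deg [-0.02  0.04  0.06] shift in final tool axes [-0.     -0.0001  0.0482] n 2
```

View pics/w5.png

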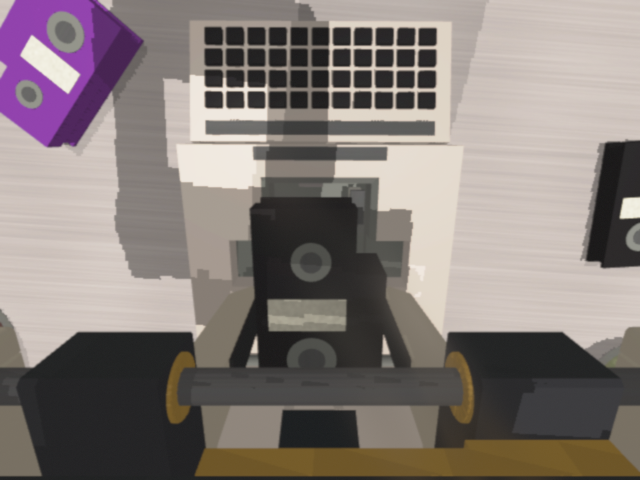

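```bash
python3 - <<'E'
from pfit import *
c=lc("w5.pkl")
x=[537.2,-.5,.067];ca,sa=np.cos(x[2]),np.sin(x[2])
W=lambda a,b,z:[x[0]+ca*a-sa*b,x[1]+sa*a+ca*b,z]
im=cv2.imread("pics/w5.png");im=cv2.resize(im[130:330,160:480],None,fx=2.5,fy=2.5,interpolation=2)
for o,z in(([(-56,-36),(-56,36),(56,36),(56,-36)],78),([(-16,-58),(-16,58),(16,58),(16,-58)],78),([(-60,85),(90,85),(90,-85),(-60,-85)],78),([(-46,20),(-46,28),(-26,28),(-26,20)],70)):
  q=(proj("",[W(a,b,z) for a,b in o],c)-[160,130]+.5)*2.5-.5
  cv2.polylines(im,[np.round(q*16).astype(np.int32)],True,(0,0,255),1,cv2.LINE_AA,4)
cv2.imwrite("pics/crop7.png",im)
E
```

```text
(no output)
```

View pics/crop7.png

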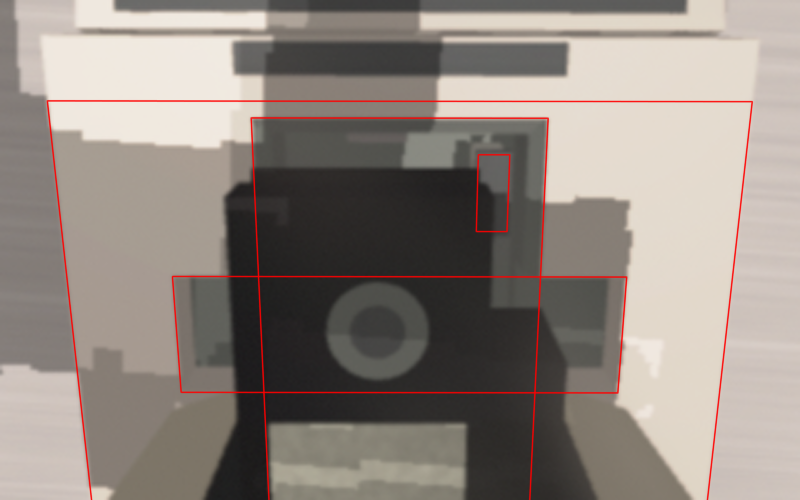

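Call:
jog_arm(
  plan=[
    [0, 0, 0.015, 0, 0, 0, 0],
    [0, 0, 0.014, 0, 0, 0, 0],
    [0, 0, 0.006, 0, 0, 0, 0],
    [0, 0, 0.004, 0, 0, 0, 0],
    [0, 0, 0.003, 0, 0, 0, 0],
    [0, 0, 0.003, 0, 0, 0, 0],
    [0, 0, 0.003, 0, 0, 0, 0],
    [0, 0, 0, 0, 0, 0, 0],
  ],
)

```text
time_s: 8.3
position: [537.4, 0.4, 167.0]
tcp_rot: [0.107, -3.14, -0.0]
contact_force: [0.2, 0.7, -1.6]
opening: 59.5
```

```bash
python3 - <<'E'
from h import *
s=st();print(s["wrist_torque"])
E
```

```text
{'time_s': 8.3, 'position': [537.359, 0.367, 166.988], 'tcp_rot': [0.107, -3.14, -0.0], 'contact_force': [0.173, 0.701, -1.632], 'opening': 59.469, 'qpos': [-0.047, -0.115, 1.896, -0.0, 1.361, -1.686]}
[ 0.0393166   0.03893339 -0.00154944]
```

Call:
jog_arm(
  plan=[
    [0, 0, 0.003, 0, 0, 0, 0],
    [0, 0, 0.002, 0, 0, 0, 0],
    [0, 0, 0.002, 0, 0, 0, 0],
    [0, 0, 0.001, 0, 0, 0, 0],
    [0, 0, 0.001, 0, 0, 0, 0],
  ],
)

```text
time_s: 8.8
position: [537.7, 0.3, 158.9]
tcp_rot: [-0.107, 3.139, -0.0]
contact_force: [-1.2, -0.4, 7.9]
opening: 60.0
```

Call:
jog_arm(
  plan=[
    [0, 0, 0.001, 0, 0, 0, 0],
    [0, 0, 0.001, 0, 0, 0, 0],
    [0, 0, 0.001, 0, 0, 0, 0],
    [0, 0, 0.001, 0, 0, 0, 0],
  ],
)

```text
time_s: 9.2
position: [537.9, 0.3, 155.4]
tcp_rot: [-0.107, 3.138, -0.0]
contact_force: [-2.6, 0.1, 10.3]
opening: 59.7
```

Call:
jog_arm(
  plan=[
    [0, 0, 0.0015, 0, 0, 0, 0],
    [0, 0, 0.0015, 0, 0, 0, 0],
    [0, 0, 0.0015, 0, 0, 0, 0],
    [0, 0, 0.0015, 0, 0, 0, 0],
  ],
)

```text
time_s: 9.6
position: [537.3, 0.4, 147.8]
tcp_rot: [0.107, -3.139, -0.0]
contact_force: [0.2, 0.9, -2.1]
opening: 59.9
```

Call:
jog_arm(
  plan=[
    [0, 0, 0.001, 0, 0, 0, 0],
    [0, 0, 0.001, 0, 0, 0, 0],
    [0, 0, 0, 0, 0, 0, 0],
  ],
)

```text
time_s: 9.9
position: [537.3, 0.4, 146.0]
tcp_rot: [0.107, -3.139, -0.0]
contact_force: [0.4, -0.3, -1.7]
opening: 59.7
```

Call:
jog_arm(
  plan=[
    [0, 0, 0, 0, 0, 0, 0.74],
    [0, 0, 0, 0, 0, 0, 0.74],
    [0, 0, 0, 0, 0, 0, 0.74],
    [0, 0, -0.005, 0, 0, 0, 0.74],
    [0, 0, -0.02, 0, 0, 0, 0.74],
    [0, 0, -0.03, 0, 0, 0, 0.74],
  ],
)

```text
time_s: 10.5
position: [536.9, 0.4, 200.9]
tcp_rot: [0.107, -3.137, -0.0]
contact_force: [0.9, -0.1, 0.2]
opening: 68.8
```

```bash
python3 - <<'E'
from h import *
import pickle
st();pickle.dump(ctrl.camera_model("wrist"),open("w6.pkl","wb"));save("wrist","w6.png");save("top","t6.png");save("scene","s6.png")
t=cv2.imread("pics/t6.png");s=cv2.imread("pics/s6.png")
cv2.imwrite("pics/s6c.png",cv2.resize(s[190:310,270:430],None,fx=5,fy=5,interpolation=2))
E
```

```text
{'time_s': 10.5, 'position': [536.87, 0.403, 200.873], 'tcp_rot': [0.107, -3.137, -0.0], 'contact_force': [0.914, -0.124, 0.218], 'opening': 68.848, 'qpos': [-0.047, -0.14, 1.862, 0.0, 1.422, -1.686]}
```

View pics/w6.png

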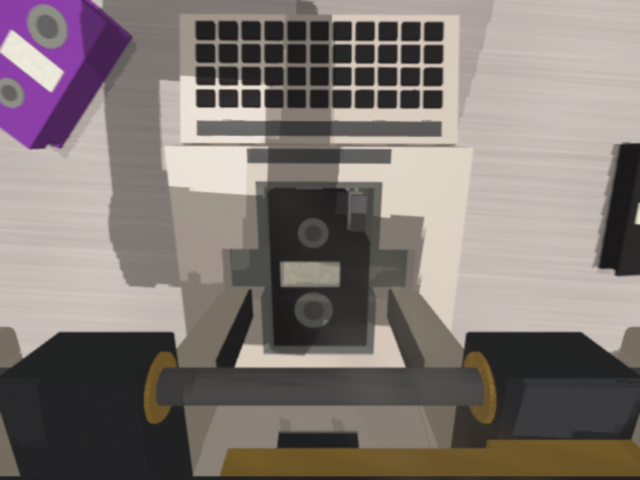

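View pics/s6c.png

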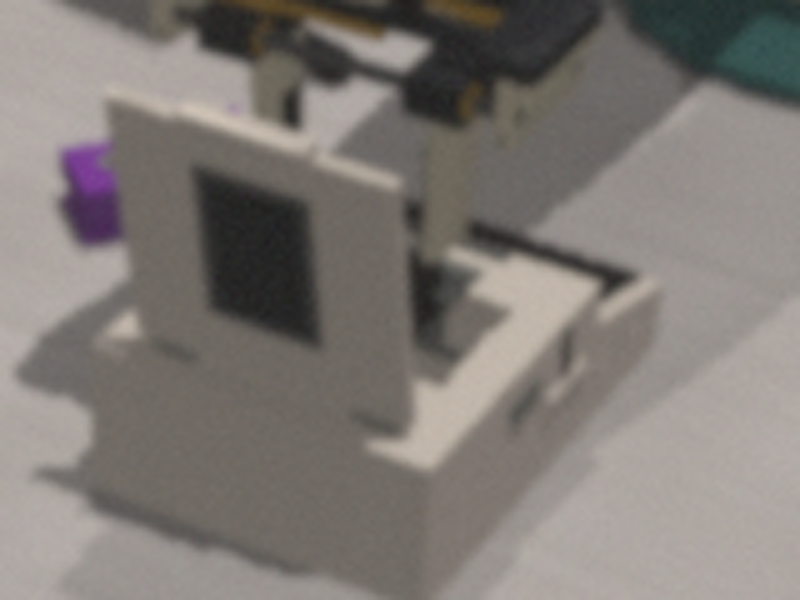

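Call:
jog_arm(
  plan=[
    [0, 0, 0, 0, 0, 0, 0],
    [0, 0, 0, 0, 0, 0, 0],
    [0, 0, 0.005, 0, 0, 0, 0],
    [0, 0, 0.005, 0, 0, 0, 0],
    [0, 0, 0.005, 0, 0, 0, 0],
    [0, 0, 0.005, 0, 0, 0, 0],
    [0, 0, 0.005, 0, 0, 0, 0],
    [0, 0, 0.005, 0, 0, 0, 0],
  ],
)

```text
time_s: 11.45
position: [537.4, 0.4, 170.7]
tcp_rot: [0.107, -3.14, -0.0]
contact_force: [0.5, 0.5, 0.1]
opening: 9.6
```

Call:
jog_arm(
  plan=[
    [0, 0, 0.002, 0, 0, 0, 0],
    [0, 0, 0.002, 0, 0, 0, 0],
    [0, 0, 0.001, 0, 0, 0, 0],
    [0, 0, 0.001, 0, 0, 0, 0],
  ],
)

```text
time_s: 11.85
position: [537.5, 0.3, 165.3]
tcp_rot: [-0.107, 3.14, -0.0]
contact_force: [0.1, 0.8, 0.9]
opening: 0.8
```

Call:
jog_arm(
  plan=[
    [0, 0, 0.001, 0, 0, 0, 0],
    [0, 0, 0.001, 0, 0, 0, 0],
    [0, 0, 0.001, 0, 0, 0, 0],
    [0, 0, 0.001, 0, 0, 0, 0],
  ],
)

```text
time_s: 12.25
position: [537.5, 0.4, 162.3]
tcp_rot: [-0.107, 3.139, -0.0]
contact_force: [-10.2, 1.3, 21.2]
opening: 0.2
```

Call:
jog_arm(
  plan=[
    [0, 0, -0.01, 0, 0, 0, 0],
    [0, 0, -0.03, 0, 0, 0, 0],
    [0, 0, -0.04, 0, 0, 0, 0],
    [0, 0, -0.045, 0, 0, 0, 0],
    [0, 0, -0.035, 0, 0, 0, 0],
    [0, 0, -0.015, 0, 0, 0, 0],
    [0, 0, 0, 0, 0, 0, 0],
  ],
)

```text
time_s: 12.95
position: [537.7, 0.3, 338.2]
tcp_rot: [-0.107, 3.137, -0.0]
contact_force: [-1.3, -0.2, -0.8]
opening: 0.3
```

```bash
python3 - <<'E'
from pfit import *
st();pickle.dump(ctrl.camera_model("wrist"),open("w7.pkl","wb"));im=save("wrist","w7.png")[:,:,::-1].copy()
c=lc("w7.pkl");x=[537.2,-.5,.067];ca,sa=np.cos(x[2]),np.sin(x[2])
W=lambda a,b,z:[x[0]+ca*a-sa*b,x[1]+sa*a+ca*b,z]
im=cv2.resize(im[140:340,220:420],None,fx=3,fy=3,interpolation=2)
for z,col in((78,(0,255,0)),(92,(0,0,255))):
  q=(proj("",[W(a,b,z) for a,b in [(-50,-30),(50,-30),(50,30),(-20,30),(-20,16),(-50,16)]],c)-[220,140]+.5)*3-.5
  cv2.polylines(im,[np.round(q*16).astype(np.int32)],True,col,1,cv2.LINE_AA,4)
cv2.imwrite("pics/crop8.png",im)
save("scene","s7.png");save("top","t7.png")
E
```

```text
{'time_s': 12.95, 'position': [537.716, 0.335, 338.247], 'tcp_rot': [-0.107, 3.137, -0.0], 'contact_force': [-1.331, -0.241, -0.83], 'opening': 0.329, 'qpos': [-0.047, -0.193, 1.685, 0.0, 1.647, -1.686]}
```

View pics/crop8.png

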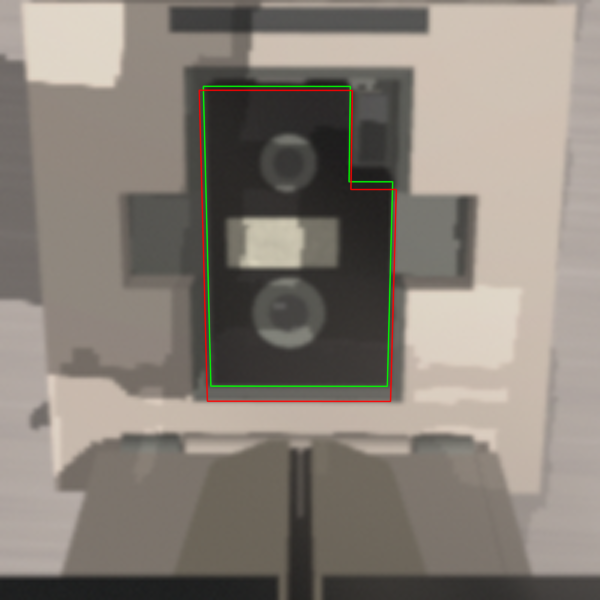

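View pics/w7.png

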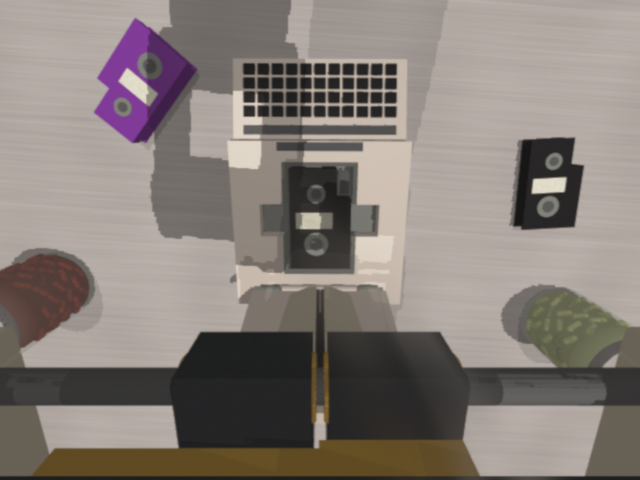

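```bash
python3 - <<'E'
from pfit import *
x=[537.2,-.5,.067];ca,sa=np.cos(x[2]),np.sin(x[2])
W=lambda a,b,z:[x[0]+ca*a-sa*b,x[1]+sa*a+ca*b,z]
ct=cam("top");cs=cam("scene")
for th in(1.75,1.8,1.85,1.9,1.95):
  f=lambda r,n,b:W(72-r*np.cos(th)+n*np.sin(th),b,81+r*np.sin(th)+n*np.cos(th))
  print(th,((proj("",[f(147,5,30),f(147,5,-30),f(140,-1.5,68),f(140,-1.5,-68)],ct)-[250,150]+.5)*5).round().tolist(),((proj("",[f(140,5,68),f(140,5,-68)],cs)-[270,190]+.5)*5).round().tolist(), np.round(f(147,5,0)))
plan((705,10.8,340),np.pi/2+.067)
E
```

```text
1.75 [[198.0, 61.0], [339.0, 63.0], [110.0, 81.0], [428.0, 87.0]] [[393.0, 191.0], [102.0, 97.0]] [640.   6. 225.]
1.8 [[199.0, 46.0], [340.0, 49.0], [111.0, 67.0], [428.0, 73.0]] [[385.0, 203.0], [93.0, 107.0]] [647.   7. 223.]
1.85 [[200.0, 33.0], [340.0, 35.0], [112.0, 54.0], [428.0, 59.0]] [[376.0, 215.0], [84.0, 119.0]] [654.   7. 221.]
1.9 [[201.0, 20.0], [340.0, 22.0], [113.0, 41.0], [428.0, 47.0]] [[368.0, 228.0], [75.0, 131.0]] [661.   8. 218.]
1.95 [[202.0, 8.0], [341.0, 10.0], [115.0, 28.0], [428.0, 34.0]] [[359.0, 241.0], [66.0, 144.0]] [668.   8. 216.]
turn deg [ 0.02 -0.14  0.08] shift in final tool axes [-0.1681 -0.0008 -0.0058] n 4
```

Call:
jog_arm(
  plan=[
    [-0.015, 0, -0.005, 0, 0, 0, 0],
    [-0.035, 0, -0.005, 0, 0, 0, 0],
    [-0.04, 0, 0, 0, 0, 0, 0],
    [-0.04, 0, 0, 0, 0, 0, 0],
    [-0.03, 0, 0, 0, 0, 0, 0],
    [-0.008, 0, 0, 0, 0, 0, 0],
    [0, 0, 0.01, 0, 0, 0, 0],
    [0, 0, 0.015, 0, 0, 0, 0],
  ],
)

```text
time_s: 13.9
position: [704.4, 11.8, 320.1]
tcp_rot: [0.107, -3.14, -0.0]
contact_force: [-0.2, -0.6, 0.1]
opening: 0.6
```

```bash
python3 - <<'E'
from pfit import *
st();save("scene","s8.png");save("top","t8.png")
s=cv2.imread("pics/s8.png")
cv2.imwrite("pics/s8c.png",cv2.resize(s[100:310,220:430],None,fx=2.8,fy=2.8,interpolation=2))
plan((705,10.8,274),np.pi/2+.067)
E
```

```text
{'time_s': 13.9, 'position': [704.351, 11.779, 320.083], 'tcp_rot': [0.107, -3.14, -0.0], 'contact_force': [-0.249, -0.565, 0.086], 'opening': 0.621, 'qpos': [-0.019, 0.176, 1.347, 0.0, 1.619, -1.659]}
turn deg [ 0.02 -0.22  0.07] shift in final tool axes [-0.0013 -0.0011  0.044 ] n 1
```

View pics/s8c.png

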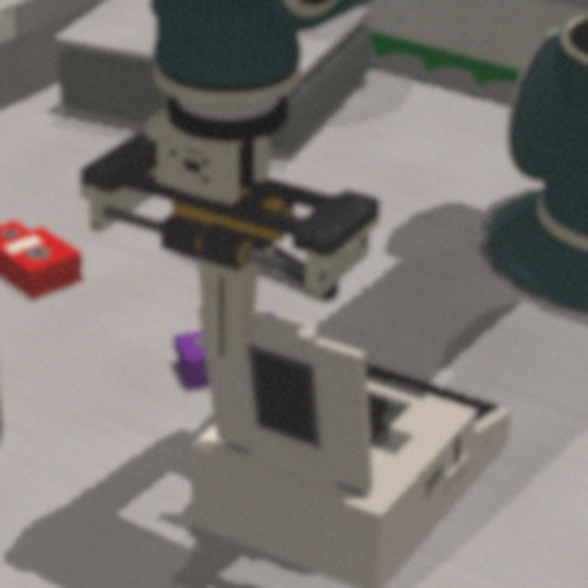

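Call:
jog_arm(
  plan=[
    [0, 0, 0.022, 0, 0, 0, 0],
    [0, 0, 0.022, 0, 0, 0, 0],
    [0.02, 0, 0, 0, 0, 0, 0],
    [0.02, 0, 0, 0, 0, 0, 0],
    [0.01, 0, 0, 0, 0, 0, 0],
    [0.01, 0, 0, 0, 0, 0, 0],
    [0.008, 0, 0, 0, 0, 0, 0],
    [0.008, 0, 0, 0, 0, 0, 0],
  ],
)

```text
time_s: 14.8
position: [628.8, 6.6, 277.5]
tcp_rot: [-0.107, 3.139, -0.0]
contact_force: [0.5, -0.1, 0.7]
opening: 0.4
```

Call:
jog_arm(
  plan=[
    [0.007, 0, 0.003, 0, 0, 0, 0],
    [0.01, 0, 0, 0, 0, 0, 0],
    [0.01, 0, 0, 0, 0, 0, 0],
    [0.009, 0, 0.002, 0, 0, 0, 0],
    [0, 0, 0, 0, 0, 0, 0],
  ],
)

```text
time_s: 15.3
position: [592.3, 4.1, 272.2]
tcp_rot: [0.107, -3.14, 0.0]
contact_force: [0.1, 0.4, 0.3]
opening: 0.1
```

```bash
python3 - <<'E'
from pfit import *
st();save("scene","s9.png")
s=cv2.imread("pics/s9.png")
cv2.imwrite("pics/s9c.png",cv2.resize(s[100:310,220:430],None,fx=2.8,fy=2.8,interpolation=2))
E
```

```text
{'time_s': 15.3, 'position': [592.281, 4.086, 272.185], 'tcp_rot': [0.107, -3.14, 0.0], 'contact_force': [0.148, 0.391, 0.332], 'opening': 0.116, 'qpos': [-0.036, -0.054, 1.665, -0.0, 1.531, -1.675]}
```

View pics/s9c.png

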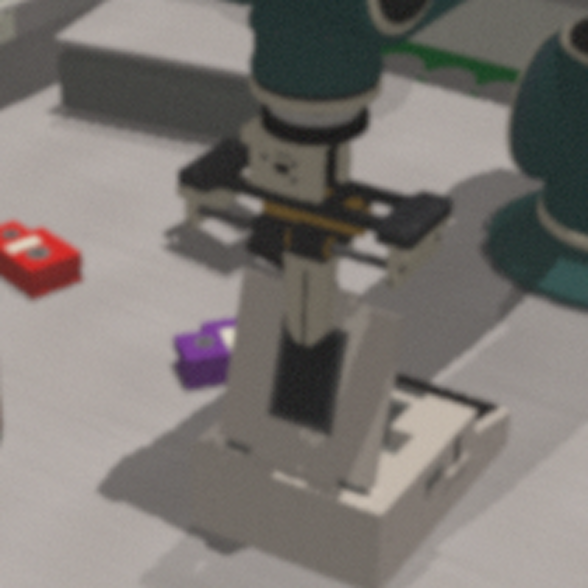

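Call:
jog_arm(
  plan=[
    [0.014, 0, 0.004, 0, 0, 0, 0],
    [0.0125, 0, 0.0055, 0, 0, 0, 0],
    [0.012, 0, 0.008, 0, 0, 0, 0],
    [0.0115, 0, 0.0085, 0, 0, 0, 0],
    [0.0095, 0, 0.0105, 0, 0, 0, 0],
    [0.009, 0, 0.0115, 0, 0, 0, 0],
    [0.0065, 0, 0.013, 0, 0, 0, 0],
    [0.0055, 0, 0.013, 0, 0, 0, 0],
  ],
)

```text
time_s: 16.15
position: [512.8, -1.4, 197.5]
tcp_rot: [-0.107, 3.14, -0.0]
contact_force: [1.3, -0.3, -0.5]
opening: 0.4
```

Call:
jog_arm(
  plan=[
    [0.003, 0, 0.009, 0, 0, 0, 0],
    [0.002, 0, 0.009, 0, 0, 0, 0],
    [0, 0, 0.005, 0, 0, 0, 0],
    [0, 0, 0.003, 0, 0, 0, 0],
    [0, 0, 0.001, 0, 0, 0, 0],
  ],
)

```text
time_s: 16.65
position: [508.1, -1.6, 171.1]
tcp_rot: [0.107, -3.14, -0.0]
contact_force: [-0.0, -0.0, -0.5]
opening: 0.6
```

Call:
jog_arm(
  plan=[
    [0, 0, 0.001, 0, 0, 0, 0],
    [0, 0, 0.001, 0, 0, 0, 0],
    [0, 0, 0.001, 0, 0, 0, 0],
  ],
)

```text
time_s: 16.95
position: [508.3, -1.7, 170.0]
tcp_rot: [-0.107, 3.139, -0.0]
contact_force: [-11.3, 0.4, 24.3]
opening: 0.3
```

```bash
python3 - <<'E'
from pfit import *
st();save("scene","s10.png")
s=cv2.imread("pics/s10.png")
cv2.imwrite("pics/s10c.png",cv2.resize(s[100:310,220:430],None,fx=2.8,fy=2.8,interpolation=2))
E
```

```text
{'time_s': 16.95, 'position': [508.31, -1.676, 169.998], 'tcp_rot': [-0.107, 3.139, -0.0], 'contact_force': [-11.3, 0.377, 24.268], 'opening': 0.266, 'qpos': [-0.053, -0.186, 1.954, -0.0, 1.373, -1.693]}
```

View pics/s10c.png

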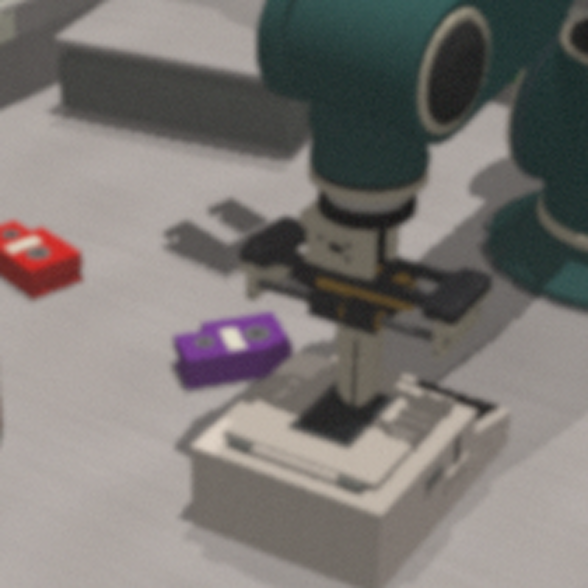

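Call:
jog_arm(
  plan=[
    [0, 0, -0.01, 0, 0, 0, 0],
    [0, 0, -0.03, 0, 0, 0, 0],
    [0, 0, -0.04, 0, 0, 0, 0],
    [0, 0, -0.045, 0, 0, 0, 0],
    [0, 0, -0.035, 0, 0, 0, 0],
    [0.02, 0, 0, 0, 0, 0, 0],
    [0.03, 0, 0, 0, 0, 0, 0],
    [0, 0, 0, 0, 0, 0, 0],
  ],
)

```text
time_s: 17.8
position: [456.3, -5.1, 329.4]
tcp_rot: [-0.107, 3.138, -0.0]
contact_force: [0.2, 0.1, 0.2]
opening: 0.4
```

```bash
python3 - <<'E'
from pfit import *
st();save("scene","s11.png");save("wrist","w11.png");save("top","t11.png")
s=cv2.imread("pics/s11.png");w=cv2.imread("pics/w11.png");c=cam("wrist")
x=[537.2,-.5,.067];ca,sa=np.cos(x[2]),np.sin(x[2])
W=lambda a,b,z:[x[0]+ca*a-sa*b,x[1]+sa*a+ca*b,z]
def draw(im,c,o,k,col,th):
  f=lambda r,b:W(72-r*np.cos(th)+5*np.sin(th),b,81+r*np.sin(th)+5*np.cos(th))
  q=(proj("",[f(*p) for p in ((0,-68),(140,-68),(140,-30),(147,-30),(147,30),(140,30),(140,68),(0,68))],c)-o+.5)*k-.5
  cv2.polylines(im,[np.round(q*16).astype(np.int32)],True,col,1,cv2.LINE_AA,4)
a=cv2.resize(s[200:310,270:410],None,fx=4,fy=4,interpolation=2)
draw(a,cam("scene"),[270,200],4,(0,255,0),0);draw(a,cam("scene"),[270,200],4,(0,0,255),.06)
cv2.imwrite("pics/s11c.png",a)
draw(w,c,[0,0],1,(0,255,0),0);draw(w,c,[0,0],1,(0,0,255),.06);cv2.imwrite("pics/w11d.png",w)
E
```

```text
{'time_s': 17.8, 'position': [456.333, -5.144, 329.449], 'tcp_rot': [-0.107, 3.138, -0.0], 'contact_force': [0.241, 0.14, 0.245], 'opening': 0.359, 'qpos': [-0.067, -0.379, 1.847, -0.0, 1.672, -1.706]}
```

View pics/s11c.png

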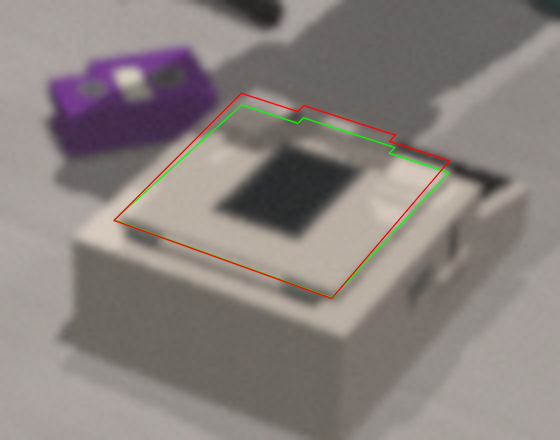

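View pics/w11d.png

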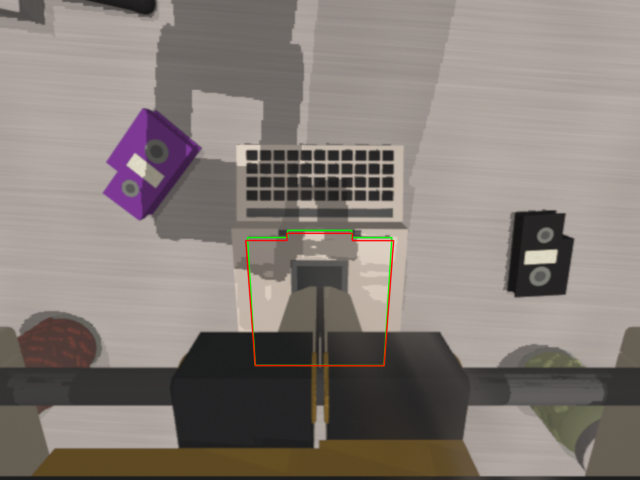

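View pics/t11.png

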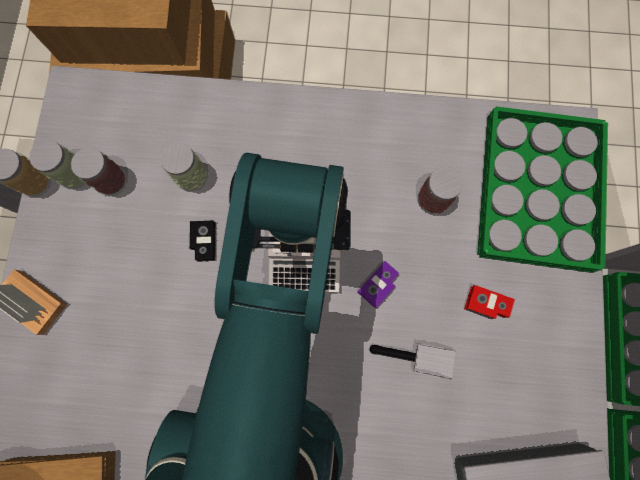

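```bash
python3 - <<'E'
from h import *
s=st();print(ctrl.hand_in())
E
```

```text
{'time_s': 17.95, 'position': [458.402, -5.085, 328.643], 'tcp_rot': [-0.107, 3.139, -0.0], 'contact_force': [-0.127, 0.341, -0.47], 'opening': 0.699, 'qpos': [-0.067, -0.374, 1.844, 0.0, 1.671, -1.706]}
the job is handed in; nothing more can be done
None
```

The thick black cassette is in the bay the right way round and flush, and the cover is shut. I handed the job in at about 18 s of the 67 s allowed.

- **Choice:** I took the black cassette at top pixel (433,277). The other black one, at (202,241), is the thin cassette, and the purple and red ones are look-alikes.
- **Cassette:** While I pressed it down in the grip, the force rose to about 10 N and then dropped as it passed the catches. I then pressed on its top with closed fingers: it held at 21 N with the top at about 78 mm, which is deck height. In the wrist picture it matched the outline for a flush cassette, not the one for 14 mm proud.
- **Cover:** Only after that did I swing the cover over and press it down. It stopped at 24 N with the fingertip at 86 mm, which is the shut height. The last scene picture was in shadow at the front edge, so I relied mainly on that height.
- **Left alone:** The last top picture shows the thin cassette, the jars, the scoop and the coloured look-alikes where they started. The arm was clear of everything, with no contact force.

None of the checks failed. The first network landmarks from the top camera were up to about 9 mm off from the wrist-camera fit. I used the fit, and its overlay on the top picture agreed to 1–2 mm.

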